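Index the display turntable to its next hole

TASK

The turtle is shown off on a round display turntable that a spring plunger locks in one of the holes of the fixed ring around it. With a fingertip press the plunger's button down, keep it down while you push it round clockwise (seen from above), and let it spring up into the very next hole, so that the table is locked again one hole further on. The turtle and the little cup ride along upright where they stand, nothing is lifted, the lamp's button is not pressed, and everything else on the console stays where it is.

Things in the scene. Friction and masses are not known exactly. Their poses are not given: they have to be found in the camera images.
- base: Fixed round base of the turntable, 312 mm across, wooden rim 37 mm high. Origin on the turntable's vertical turning axis, at the console's surface; z up. Just inside the rim lies a fixed flat steel ring, its top 36 mm high, with 8 equal holes (16 mm wide along the circle) centred 134 mm from the axis, 45 degrees apart, the first on the base's own +x axis, where the plunger's pin stands at the start
- turntable (a joint): Turning angle of the wooden disc (236 mm across, top 38 mm above the console) inside the ring, in rad: 0 at the start, growing clockwise seen from above; one hole further clockwise is 0.785. It turns easily (under 1 N at the button) once the pin is below the ring; with the pin in a hole it is locked, with about 0.012 rad of play
- table_center (a point): Centre of the top face of the turning disc, on the turning axis, 38 mm above the console; turns with the disc, its x axis points to the plunger
- plunger (a joint): How far the plunger is pressed down, in m: 0 up, 0.015 at the stop. A spring pushes it up, with 3 N at the top and 7.5 N at the stop. From about 0.012 on, its pin is clear below the ring and the disc can turn. The pin (13 mm thick, with a domed end) pops up by itself into a hole, and centres itself, when let go within about 5 mm of the middle of the hole; let go elsewhere, it stays under the ring at about 0.012 and slides along beneath it
- button_top (a point): Centre of the top of the plunger's round steel button, carried by the disc 100 mm from the turning axis; up, it is 70 mm above the console. The button is 40 mm wide, its flat top 26 mm, 10 mm thick, on a 14 mm stem, and goes straight down when pressed. A fingertip pressing on it holds by friction and can take the disc round; the tip of the pin shows in its hole 34 mm further out
- turtle: Loose ceramic turtle figurine, about 80 x 56 x 39 mm, 0.14 kg, standing near the middle of the turning disc; origin under its middle, x towards its head, z up
- cup: Loose small white ceramic cup, 42 mm wide, 24 mm high, standing on the turning disc about 88 mm from the axis, opposite the plunger; origin under its middle
- pot: Bystander: round scratched clay pot, 140 mm wide, 150 mm high; origin under its middle
- bottle: Bystander: blue glass bottle with cork, 72 mm wide, 212 mm high; origin under its middle
- lamp: Bystander: black desk lamp, base 140 x 140 x 25 mm, about 370 mm high; origin under the middle of its base
- lamp_button (a joint): Press button on the lamp's base, m pressed, 0 up, 0.004 down: leave it alone
- jar: Bystander: white ceramic jar, 64 mm wide, 75 mm high; origin under its middle
- coaster: Bystander: round cork coaster, 90 mm wide, 8 mm thick; origin under its middle
Mind the look-alikes: they are no part of the job. Leave any black or orange look-alike of the cup alone.

How it is judged:
On the way, in this order (a step that is already met when the one before it is completed fails the run):
1. the plunger is pressed in at the starting hole (value of joint plunger above 0.01 m and value of joint turntable between -0.1 and 0.1 rad), for 0.05 s.
2. the table is turned clockwise with the plunger in (value of joint turntable between 0.3 and 0.7 rad and value of joint plunger above 0.009 m), for 0.05 s.
3. the plunger has sprung up in the next hole (value of joint turntable between 0.745 and 0.826 rad and value of joint plunger below 0.004 m), for 0.2 s.
At the end, for the whole second after the job is handed in: Disc one hole clockwise of its start (0.745 to 0.826 rad), plunger up (under 4 mm in), at rest; turtle upright within 30 mm of the centre; cup upright opposite the plunger (68 to 108 mm out, within 45 mm sideways); bystanders moved under 20 mm; lamp button up (under 2 mm in) (all of step 3 and velocity of joint turntable between -0.02 and 0.02 rad/s and horizontal distance between turtle and table_center below 0.03 m and angle between each of turtle, cup's own z axis and vertical below 0.15 rad and x of cup in the frame of table_center between -0.108 and -0.068 m and y of cup in the frame of table_center between -0.045 and 0.045 m and linear speed of each of turtle, cup below 0.02 m/s and value of joint lamp_button below 0.002 m and distance of each of pot, bottle, lamp, jar, coaster from where it was at the start of the episode below 0.02 m); the robot touches nothing.
It fails at once if the table went past the next hole (value of joint turntable above 0.98 rad).
It fails at once if the table was turned the wrong way (value of joint turntable below -0.2 rad).
It fails at once if the turtle or the cup was lifted or tipped over (height (world z) of any of turtle, cup above 0.053 m or angle between any of turtle, cup's own z axis and vertical above 0.5 rad).
It fails at once if something else on the console was moved (distance of any of pot, bottle, lamp, jar, coaster from where it was at the start of the episode above 0.02 m).
It fails at once if the lamp's button was pressed (value of joint lamp_button above 0.003 m).
It also fails if it takes over 48 s, if anything falls off the work surface, if the arm or the gripper's body presses on something with over 40 N, if the wrist force passes 120 N, or if a joint passes its speed limit or range.

ROBOT

A 6-joint arm with a two-finger parallel gripper is mounted at the origin on the work surface. World frame = base frame: x ahead of the robot, y to its left, z up, the work surface at z = 0. Lengths are in m, angles in rad, forces in N, time in s.
With the tool pointing down it reaches from about 0.275 to 0.825 m from the base axis. Payload 4.9 kg.
Tool frame: the origin (TCP) lies midway between the tips of the shut fingers; the grasp point (between the pads) lies 19 mm behind it; z points along the fingers, x is the direction in which the jaws open and shut, and the axes are right-handed (so a half turn about z gives the same grasp; the last joint's range is limited). The gripper opens to 85 mm and grips with 20 to 120 N. Pads are 22 mm wide; open, the fingers measure 114 mm over their backs; the gripper's body (76 mm by 85 mm) begins 54 mm behind the grasp point. The pads swing forward as they close: fully open they stand 13 mm farther back than shut.
Start: joints at [1.149, 0.326, -0.193, 1.052, 0, 1.437], TCP at [0.156, 0.527, 0.231] pointing down, gripper open.
Joint ranges: [-2.65, 2.65], [-0.97, 1.79], [-1.3, 1.35], [-1.93, 2.1], [-1.47, 1.37], [-3.14, 3.14]. Speed limits (rad/s): [2.57, 2.57, 3.14, 3.14, 3.14, 3.14].

INTERFACE

Orientations are given as a unit quaternion [x, y, z, w].
In Python, from rig import * gives the robot as it stands.
- The arm moves only by the tool servo_tool, never from a script. Its argument "steps" is text: rows parted by semicolons, each of 5 numbers parted by spaces: the gripper command: -1 is fully open, 1 is shut, values between are in proportion, then the shift along the tool's x, y, z in mm, then the turn about the tool's z in degrees. In form: hand tx ty tz spin; .... A call has 1 to 12 rows; each row is the pose to reach, as a shift and turn from the pose commanded when the call began, along the tool's axes at that moment; what a row does not reach only later rows make up. A row lasts 1/10 s, in which the tool goes at most 50 mm and 8.59 degrees, less where a joint would pass 70% of its speed; a pose out of reach is approached as far as the arm can. A call with a gripper value outside its range is refused whole. The fingers move at their own pace and stop on an object; "newtons" is the grip in N (left out, the last holds). Time passes only in rows, so rows that repeat a pose let the fingers close. It gives the time, the measured TCP pose, the force and the opening at its end, in the units of the state.
- get_state(): the state, without advancing time (a new reading comes with each control period).
- snapshot(name): name is "scene" or "top"; returns a dict with "image" (400x640x3 uint8, red, green, blue), "fx", "fy", "cx", "cy" (pixels), "xyz" and "rotation" of the camera in the world. Camera axes: x right, y up, looking along -z (the intrinsics and any distortion apply to the point x, -y, -z); pixel columns grow to the right and rows downward; lengths in m; the calibration is good to about 2 mm. A picture is of the moment at which its call begins. There is no depth.
- close_job(): hands the job in, once; it reports no verdict.
The state is a dict: "time_s": time; "q": joint angles; "joint_velocities": joint speeds; "effort": joint torques, N m; "eef_pos": TCP position; "tcp_rot": TCP orientation; "force": force on the tool from outside, world axes, zero at the start; "ft_torque": the same for the moment, N m; "grip_width": finger opening in m.
Only numpy, scipy, OpenCV 4.12 (cv2) and the standard library are available. Lean on these libraries where they do the work, as an engineer would, in place of code of your own. Each camera call takes 0.05 s, during which the arm holds its last target. There are 200 camera calls.

## Working session

There is one attempt and no reset: what is moved stays moved. The work goes in short steps, Python scripts to look and compute and a tool call to move; the robot and the scene stay as the last step left them, time stands still between calls to the robot, and variables do not carry over. Pictures are saved under pics/ and viewed, about 8 in all and at most 12, crops included, and the job is handed in when it is done.

Besides the shell and the picture viewer there is one more tool, called after "Request:" by a JSON object that holds its "method" and its "body", one argument or row to a line. servo_tool: Moves the arm, as the interface text tells. Its arguments: {"type":"object","properties":{"steps":{"type":"string"},"newtons":{"type":"number"}},"required":["steps"]}

```bash
mkdir -p pics; cat > h.py <<'E'
from rig import *
import numpy as np, cv2
from scipy.spatial.transform import Rotation as R
def rot(s):
    r=np.array(s["rotation"],float)
    return r if r.shape==(3,3) else R.from_quat(r).as_matrix()
def ray(s,u,v,z):
    d=rot(s)@np.array([(u-s["cx"])/s["fx"],-(v-s["cy"])/s["fy"],-1]); c=np.array(s["xyz"])
    return c+d*(z-c[2])/d[2]
def proj(s,p):
    q=rot(s).T@(np.array(p)-np.array(s["xyz"])); return s["cx"]+s["fx"]*q[0]/-q[2], s["cy"]+s["fy"]*q[1]/q[2]
def snap(n,f):
    s=snapshot(n); cv2.imwrite("pics/"+f,cv2.cvtColor(s["image"],cv2.COLOR_RGB2BGR)); return s
E
python3 - <<'E'
from h import *
for n in("top","scene"):
    s=snap(n,n+"1.png"); print({k:v for k,v in s.items() if k!="image"})
print(get_state())
E
```

```text
{'fx': 402.2412345039913, 'fy': 402.2412345039913, 'cx': 326.32987858790597, 'cy': 199.85536203952458, 'xyz': array([0.2874927 , 0.06263297, 1.47693851]), 'rotation': array([ 0.06139882, -0.05827283, -0.69574479,  0.71328371])}
{'fx': 461.5959134751585, 'fy': 461.5959134751585, 'cx': 327.857943931165, 'cy': 206.27066827200753, 'xyz': array([ 1.45831911, -0.17583789,  0.95422612]), 'rotation': array([0.31655314, 0.23994788, 0.56498807, 0.72319265])}
{'time_s': 0.1, 'q': array([ 1.14878616e+00,  3.26870130e-01, -1.93494207e-01,  1.05202944e+00,
       -4.03702437e-07,  1.43658100e+00]), 'joint_velocities': array([-0.00104923, -0.00123417,  0.00153419,  0.00080591,  0.00028685,
        0.00036508]), 'effort': array([-1.86150623e-04, -4.44241083e+01,  2.63038158e+01,  7.92041479e-03,
       -2.72364869e-04, -7.28159250e-06]), 'eef_pos': array([0.15588563, 0.52688439, 0.23057604]), 'tcp_rot': array([ 8.01198361e-01,  5.98398320e-01, -6.98040938e-04,  3.88202216e-04]), 'force': array([ 0.46915487, -0.03401996, -0.09984525]), 'ft_torque': array([-0.02393442, -0.00027085, -0.00879791]), 'grip_width': 0.08521210410723194}
```

View pics/top1.png

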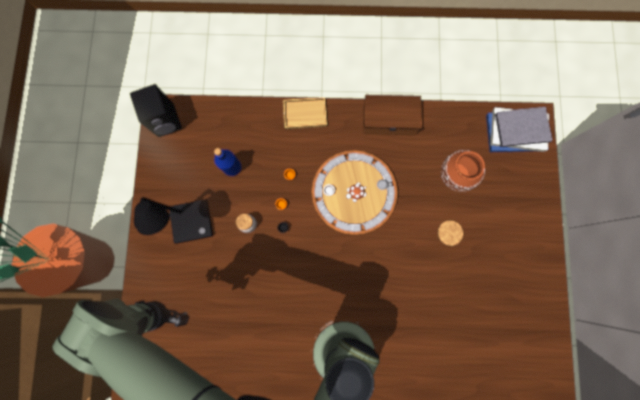

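View pics/scene1.png

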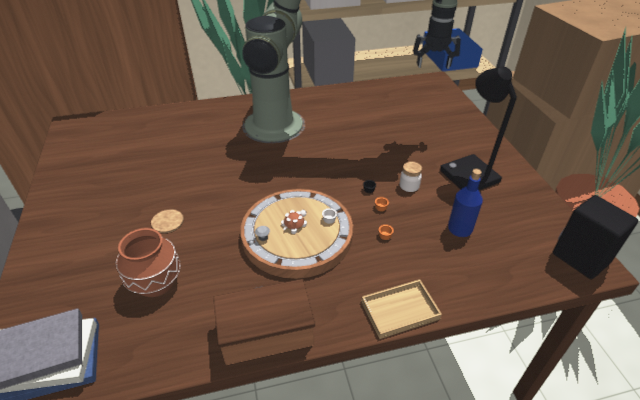

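The top view shows the turntable centred near (355,192), its button near (382,184) and the white cup near (330,190). The scene view has the button near (262,232) and the cup near (330,215). Next I'll enlarge the turntable in both.

```bash
python3 - <<'E'
import cv2
a=cv2.imread("pics/top1.png")[145:240,305:405]; b=cv2.imread("pics/scene1.png")[180:280,235:360]
cv2.imwrite("pics/c1.png",cv2.resize(a,None,fx=6,fy=6,interpolation=cv2.INTER_CUBIC))
cv2.imwrite("pics/c2.png",cv2.resize(b,None,fx=6,fy=6,interpolation=cv2.INTER_CUBIC))
E
```

```text
(no output)
```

View pics/c1.png

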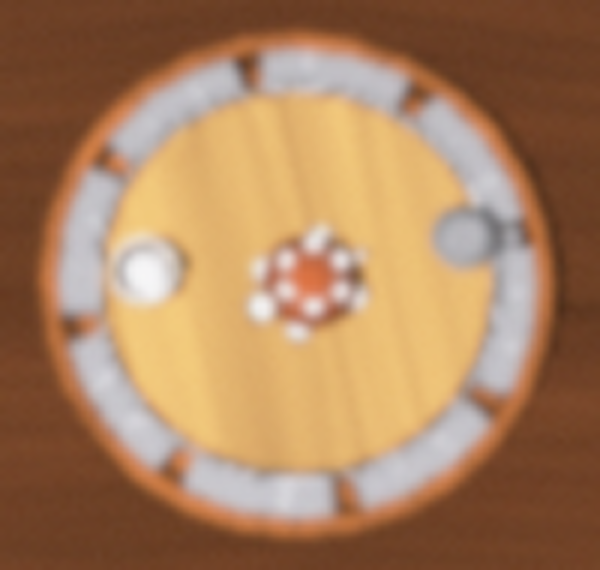

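View pics/c2.png

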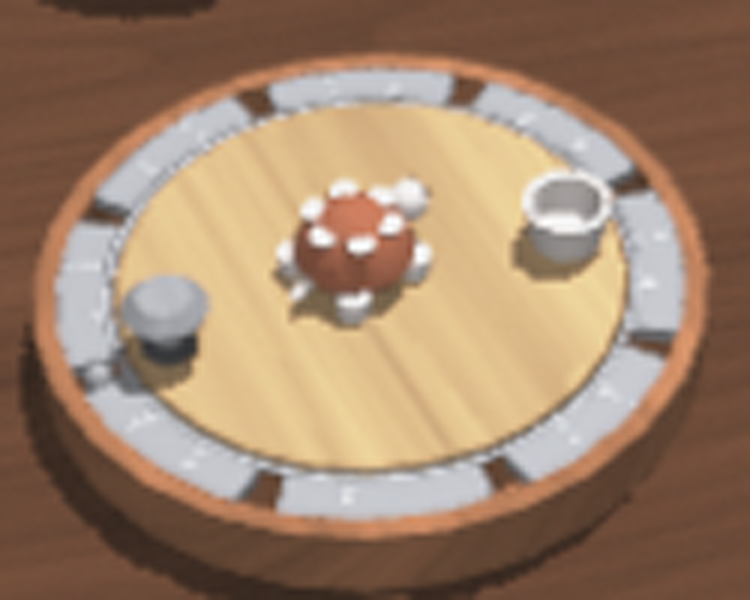

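The crops show all eight holes and the pin, at (513,235) in c1 and (100,373) in c2. I'll fit centre and angle to the holes in both views.

```bash
cat >> h.py <<'E'
def uc(p,o): return (np.array(p,float)+.5)/6-.5+np.array(o)
E
python3 - <<'E'
from h import *
from scipy.optimize import least_squares
T=[(513,235),(487,400),(345,492),(177,463),(80,326),(113,160),(250,70),(414,97)]
S=[(100,373),(103,213),(255,100),(465,90),(630,183),(650,343),(503,473),(262,490)]
st,ss=snapshot("top"),snapshot("scene")
def hole(p,k,z=.036): a=p[2]-k*np.pi/4; return [p[0]+.134*np.cos(a),p[1]+.134*np.sin(a),z]
def fit(w):
    def f(p):
        r=[]
        for k in range(8):
            if 0 in w:r+=list(proj(st,hole(p,k,.034))-uc(T[k],(305,145)))
            if 1 in w:r+=list(proj(ss,hole(p,k,.034))-uc(S[k],(235,180)))
        return r
    return least_squares(f,[.5,0,-1.3])
for w in([0],[1],[0,1]):
    r=fit(w);p=r.x;print(w,p,np.degrees(p[2]),np.sqrt(r.cost*2/len(r.fun)),"btn",p[:2]+.1*np.array([np.cos(p[2]),np.sin(p[2])]))
print("btn top",ray(st,*uc((464,238),(305,145)),.07),"scene",ray(ss,*uc((164,303),(235,180)),.069))
print("cup",ray(st,*uc((146,271),(305,145)),.062),ray(ss,*uc((567,205),(235,180)),.062))
for z in(0.034,): print([np.round(ray(st,*uc(t,(305,145)),z)[:2],3) for t in T])
E
```

```text
[0] [ 0.56942352 -0.02856788 -1.33832281] -76.68024845472124 0.25692484723604875 btn [ 0.59246204 -0.12587783]
[1] [ 0.56613548 -0.02894372 -1.33718439] -76.61502182659252 0.3909880212148769 btn [ 0.58928477 -0.12622739]
[0, 1] [ 0.56780915 -0.02887614 -1.33776565] -76.64832581878608 0.45623730881523655 btn [ 0.59090189 -0.12617324]
btn top [ 0.58952606 -0.12511476  0.07      ] scene [ 0.59502602 -0.12694124  0.069     ]
cup [0.5664338  0.06362208 0.062     ] [0.56981103 0.06340198 0.062     ]
[array([ 0.6 , -0.16]), array([ 0.498, -0.144]), array([ 0.44 , -0.059]), array([0.455, 0.042]), array([0.537, 0.103]), array([0.641, 0.086]), array([0.7  , 0.002]), array([ 0.685, -0.099])]
```

```bash
cat >> h.py <<'E'
C=np.array([.5678,-.0289]); A0=-1.3377
def btn(t,z): a=A0-t; return np.array([C[0]+.1*np.cos(a),C[1]+.1*np.sin(a),z])
def tool(p):
    s=get_state(); return np.round(1000*R.from_quat(s["tcp_rot"]).as_matrix().T@(np.array(p)-s["eef_pos"]),1)
E
python3 -c "
from h import *
print(tool(btn(0,.2)),tool(btn(0,.11)))"
```

```text
[-502.9  602.5   31.3] [-502.8  602.5  121.3]
```

Request:
{"method": "servo_tool", "body": {
  "steps": "1 -32 38 0 0; 1 -64 77 0 0; 1 -96 115 0 0; 1 -128 153 0 0; 1 -160 192 0 0; 1 -192 230 0 0; 1 -224 268 0 0; 1 -256 307 0 0; 1 -288 345 0 0; 1 -320 383 0 0; 1 -352 421 0 0; 1 -384 460 0 0",
  "newtons": 60
}}

```text
time_s: 1.4
eef_pos: [0.4886, 0.027, 0.2313]
tcp_rot: [0.801, 0.598, 0.0, -0.0]
force: [-0.2, 1.4, 0.9]
grip_width: -0.0001
```

Request:
{"method": "servo_tool", "body": {
  "steps": "1 -30 36 0 0; 1 -60 72 0 0; 1 -90 107 0 0; 1 -119 142 30 0; 1 -119 142 65 0; 1 -119 142 95 0; 1 -119 142 110 0; 1 -119 142 110 0; 1 -119 142 110 0"
}}

```text
time_s: 2.3
eef_pos: [0.5904, -0.1254, 0.1215]
tcp_rot: [0.801, 0.598, -0.0, -0.0]
force: [-0.6, 0.4, 0.0]
grip_width: 0.0001
```

```bash
python3 - <<'E'
from h import *
for n,o in(("top",(305,145)),("scene",(235,180))):
    s=snap(n,n+"2.png"); print(n,"tip px",(np.array(proj(s,get_state()["eef_pos"]))-o+.5)*6-.5)
    im=cv2.imread("pics/"+n+"2.png")
    cv2.imwrite("pics/d_%s.png"%n,cv2.resize(im[o[1]-30:o[1]+70+30,o[0]-0:o[0]+130],None,fx=6,fy=6,interpolation=cv2.INTER_CUBIC)[:600,:780])
s=get_state();print(s["eef_pos"],s["q"],s["force"],tool(btn(0,.07)))
E
```

```text
top tip px [476.97217864 216.64470353]
scene tip px [154.92636549 209.66546477]
[ 0.59132338 -0.12561252  0.12271568] [-3.31368748e-01  5.11640546e-01 -1.98536500e-01  8.58282168e-01
  2.64452138e-06 -4.37760051e-02] [0.29645849 0.86797326 0.4050534 ] [-0.7 -0.4 52.7]
```

```bash
python3 - <<'E'
import cv2,numpy as np
a=cv2.imread("pics/top2.png")[150:230,305:430]; b=cv2.imread("pics/scene2.png")[180:260,235:360]
cv2.imwrite("pics/e.png",cv2.resize(np.vstack([a,b]),None,fx=3.7,fy=3.7,interpolation=cv2.INTER_CUBIC))
E
```

```text
(no output)
```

View pics/e.png

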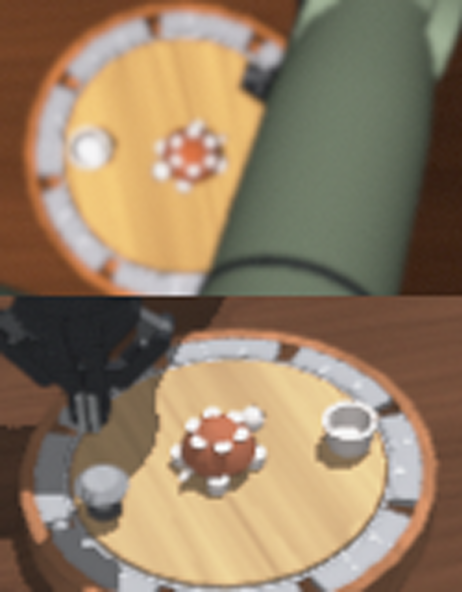

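The top view is blocked by the arm. In the scene view the fingertip, near e.png (88,430), hangs over the button near (101,487). I'll lower to just above the button and check closely.

Request:
{"method": "servo_tool", "body": {
  "steps": "1 0 0 15 0; 1 0 0 30 0; 1 0 0 42 0; 1 0 0 42 0; 1 0 0 42 0"
}}

```text
time_s: 2.9
eef_pos: [0.5907, -0.1254, 0.0799]
tcp_rot: [0.801, 0.598, 0.0, 0.0]
force: [0.3, -0.3, 0.9]
grip_width: -0.0
```

```bash
python3 - <<'E'
from h import *
s=snap("scene","scene3.png"); g=get_state();print(g["eef_pos"],g["force"],tool(btn(0,.056)))
o=(240,200);im=cv2.imread("pics/scene3.png")[200:255,240:315]
for p in(g["eef_pos"],btn(0,.07)):print((np.array(proj(s,p))-o+.5)*10-.5)
cv2.imwrite("pics/f.png",cv2.resize(im,None,fx=10,fy=10,interpolation=cv2.INTER_CUBIC))
E
```

```text
[ 0.59093195 -0.1255766   0.08016686] [-0.39445743  0.08264805  0.10115162] [-0.6  0.1 24.2]
[222.8681619  264.23799392]
[223.86954779 291.33761912]
```

View pics/f.png

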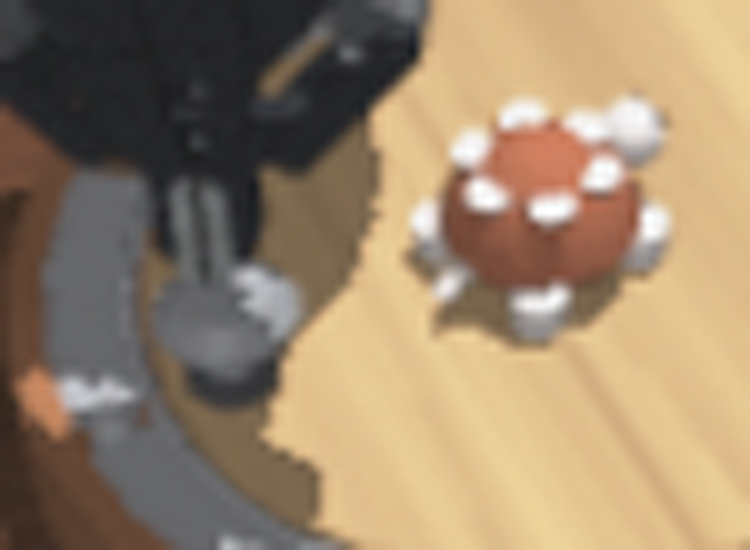

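The fingertip is centred on the button to about 2–3 mm. Its visible near face explains the leftward bias in the view. I'll nudge it slightly and press.

Request:
{"method": "servo_tool", "body": {
  "steps": "1 2 1.5 5 0; 1 2 1.5 10 0; 1 2 1.5 14 0; 1 2 1.5 18 0; 1 2 1.5 21 0; 1 2 1.5 24 0; 1 2 1.5 24 0; 1 2 1.5 24 0"
}}

```text
time_s: 3.75
eef_pos: [0.5929, -0.1241, 0.0558]
tcp_rot: [0.801, 0.598, 0.0, 0.0]
force: [-0.3, -0.2, 7.3]
grip_width: -0.0001
```

```bash
python3 - <<'E'
from h import *
g=get_state();print(g["eef_pos"],g["force"])
M=R.from_quat(g["tcp_rot"]).as_matrix()
for t in np.linspace(0,.785,13): print(round(t,3),np.round(1000*M.T@(btn(t,0)-btn(0,0)),1))
E
```

```text
[ 0.59289166 -0.1241084   0.05583502] [-0.29259851 -0.22719412  7.2814824 ]
0.0 [0. 0. 0.]
0.065 [-3.1 -5.8 -0. ]
0.131 [ -5.8 -11.7  -0. ]
0.196 [ -8.  -17.9  -0. ]
0.262 [ -9.9 -24.1  -0. ]
0.327 [-11.4 -30.5  -0. ]
0.392 [-12.4 -37.   -0. ]
0.458 [-13.1 -43.5  -0.1]
0.523 [-13.3 -50.   -0.1]
0.589 [-13.  -56.5  -0.1]
0.654 [-12.4 -63.1  -0.1]
0.72 [-11.3 -69.5  -0.1]
0.785 [ -9.8 -75.9  -0.1]
```

The button is pressed: 7.3 N, about 14 mm down. Now I'll turn it gently along the arc.

Request:
{"method": "servo_tool", "body": {
  "steps": "1 -1 -1.5 0 0; 1 -2 -3.8 0 0; 1 -3.1 -5.8 0 0; 1 -4.5 -8.7 0 0; 1 -5.8 -11.7 0 0; 1 -6.9 -14.8 0 0; 1 -8 -17.9 0 0; 1 -9 -21 0 0; 1 -9.9 -24.1 0 0; 1 -11.4 -30.5 0 0; 1 -12.4 -37 0 0; 1 -12.4 -37 0 0"
}}

```text
time_s: 4.95
eef_pos: [0.5531, -0.1256, 0.0559]
tcp_rot: [0.801, 0.598, -0.0, 0.0]
force: [-0.4, -0.3, 6.1]
grip_width: 0.0003
```

```bash
python3 - <<'E'
from h import *
s=snap("scene","scene4.png"); g=get_state();print(g["eef_pos"],g["force"])
im=cv2.imread("pics/scene4.png")[180:280,235:360]
cv2.imwrite("pics/g.png",cv2.resize(im,None,fx=6,fy=6,interpolation=cv2.INTER_CUBIC))
E
```

```text
[ 0.55344138 -0.12566201  0.0559234 ] [ 0.02220188 -0.52097107  7.08713799]
```

View pics/g.png

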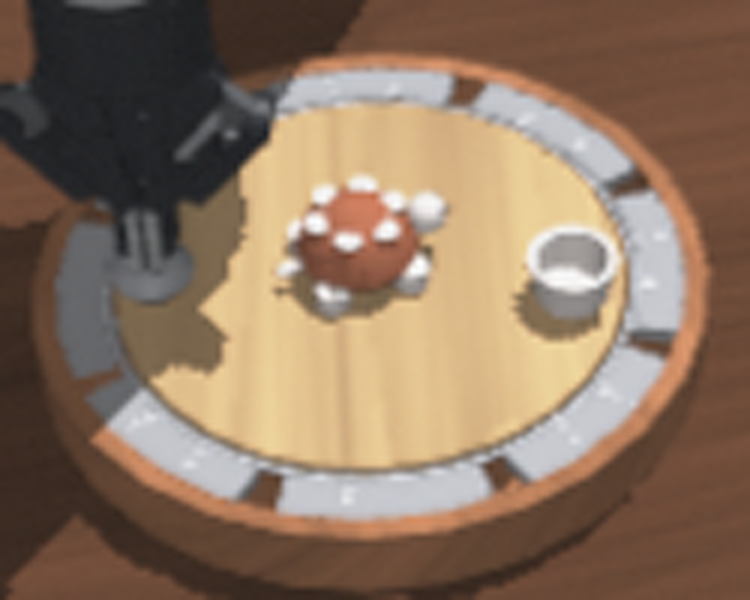

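The disc, turtle and cup are riding round with the button, about halfway: the cup is now at (571,258). I'll continue to the next hole.

Request:
{"method": "servo_tool", "body": {
  "steps": "1 -0.3 -3 0 0; 1 -0.7 -6.5 0 0; 1 -0.9 -11 0 0; 1 -0.8 -15.5 0 0; 1 -0.6 -19.5 0 0; 1 -0.3 -23 0 0; 1 0 -26.1 0 0; 1 0.5 -29.5 0 0; 1 1.1 -32.5 0 0; 1 1.8 -35.5 0 0; 1 2.6 -38.9 0 0; 1 2.6 -38.9 0 0"
}}

```text
time_s: 6.2
eef_pos: [0.5171, -0.112, 0.0559]
tcp_rot: [0.801, 0.598, 0.0, 0.001]
force: [0.3, 0.0, 6.3]
grip_width: 0.0001
```

```bash
python3 - <<'E'
from h import *
s=snap("scene","scene5.png"); g=get_state();print(g["eef_pos"],g["force"])
a=lambda p:np.arctan2(*(np.array(p)[:2]-C)[::-1])
print("turned",a([.5929,-.1241])-a(g["eef_pos"]))
im=cv2.imread("pics/scene5.png")[180:280,235:360]
cv2.imwrite("pics/k.png",cv2.resize(im,None,fx=6,fy=6,interpolation=cv2.INTER_CUBIC))
E
```

```text
[ 0.51727062 -0.11199769  0.05591428] [-0.63153658  0.35841317  7.18391543]
turned 0.8041226455950696
```

View pics/k.png

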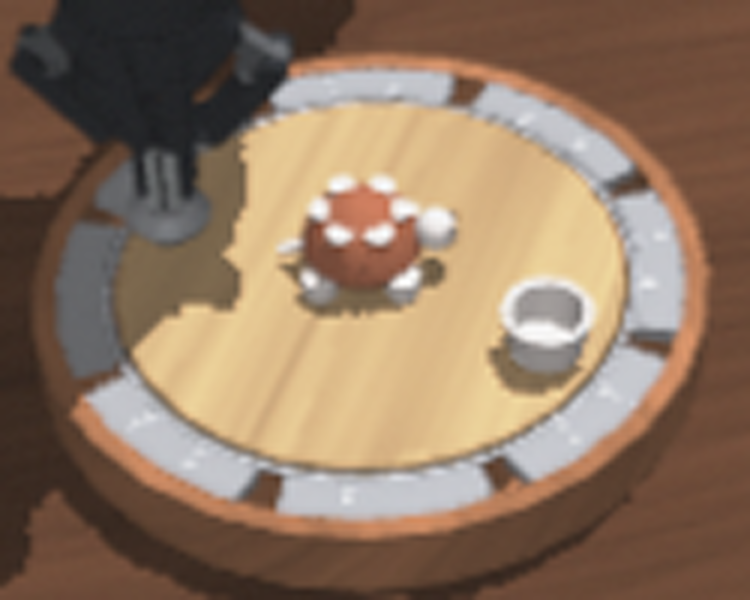

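The cup rim is now at (547,312) and the button at (168,215). I'll check the turn from the cup.

```bash
python3 - <<'E'
from h import *
s=snapshot("scene");c=np.array([.5675,-.0289])
for z,pts in((.062,[(567,205),(571,258),(547,312)]),):
    v=[ray(s,*uc(p,(235,180)),z)[:2]-c for p in pts]; print([ (np.arctan2(w[1],w[0]),np.hypot(*w)) for w in v])
v=[ray(s,*uc(p,(235,180)),z)[:2]-c for p,z in(((164,303),.07),((168,212),.056))]; print([ (np.arctan2(w[1],w[0]),np.hypot(*w)) for w in v])
E
```

```text
[(np.float64(1.5457638004460863), np.float64(0.0923309106485709)), (np.float64(1.170370848357784), np.float64(0.0928348245814163)), (np.float64(0.7874988996529538), np.float64(0.0941148396657615))]
[(np.float64(-1.2880380923138521), np.float64(0.10215301656395148)), (np.float64(-2.0275889379072116), np.float64(0.09696960546023682))]
```

The estimates run from 0.74 to 0.80, within the capture range of the hole. I'll ease up 6 mm. If the pin rises, the spring force will still be there.

Request:
{"method": "servo_tool", "body": {
  "steps": "1 0 0 -1.5 0; 1 0 0 -3 0; 1 0 0 -4.5 0; 1 0 0 -6 0; 1 0 0 -6 0; 1 0 0 -6 0"
}}

```text
time_s: 6.9
eef_pos: [0.5173, -0.1121, 0.0617]
tcp_rot: [0.801, 0.598, 0.0, 0.001]
force: [0.7, -1.0, 4.5]
grip_width: -0.0002
```

The force is 4.5 N at about 8 mm in, so the pin is rising into the hole. I'll release it fully and retreat.

Request:
{"method": "servo_tool", "body": {
  "steps": "1 0 0 -2 0; 1 0 0 -4 0; 1 0 0 -6 0; 1 0 0 -8 0; 1 0 0 -11 0; 1 0 0 -20 0; 1 0 0 -50 0; 1 0 0 -90 0; 1 0 0 -130 0; 1 0 -40 -150 0; 1 0 -85 -160 0; 1 0 -130 -160 0"
}}

```text
time_s: 8.1
eef_pos: [0.3913, -0.0747, 0.2228]
tcp_rot: [0.801, 0.598, 0.001, 0.001]
force: [-0.8, 0.1, -0.4]
grip_width: -0.0
```

```bash
python3 - <<'E'
from h import *
s=snap("scene","scene6.png"); g=get_state();print(g["eef_pos"],g["force"],g["time_s"])
im=cv2.imread("pics/scene6.png")[180:280,235:360]
cv2.imwrite("pics/m.png",cv2.resize(im,None,fx=6,fy=6,interpolation=cv2.INTER_CUBIC))
for z in(.07,.058): print(z,(np.array(proj(s,btn(.785,z)))-(235,180)+.5)*6-.5)
print((np.array(proj(s,btn(0,.07)))-(235,180)+.5)*6-.5)
E
```

```text
[ 0.3818605  -0.07097919  0.22033241] [-7.22372977  4.82703981 -1.19917212] 8.15
0.07 [166.45756215 175.93232214]
0.058 [168.68768782 194.62037831]
[164.12172867 294.60257147]
```

View pics/m.png

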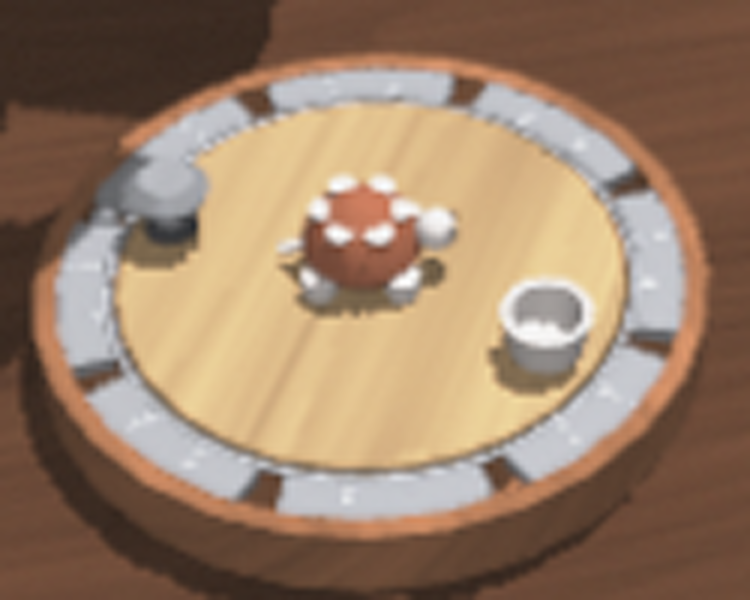

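View pics/scene6.png

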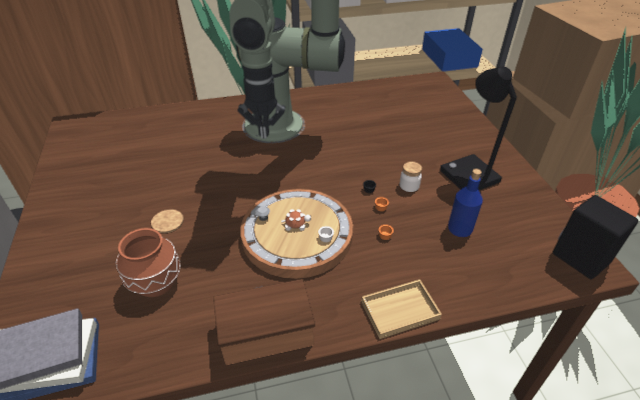

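The button is up at (170,183), where (166,184) is expected once the camera's 8 px bias is added. The pin fills the next hole at (105,205), and the turtle and cup are upright. Nothing else has moved. I'll let the arm settle and hand in.

Request:
{"method": "servo_tool", "body": {
  "steps": "1 0 0 0 0; 1 0 0 0 0; 1 0 0 0 0; 1 0 0 0 0; 1 0 0 0 0"
}}

```text
time_s: 8.65
eef_pos: [0.3927, -0.0751, 0.221]
tcp_rot: [0.801, 0.598, -0.0, -0.0]
force: [-0.1, -0.2, 0.1]
grip_width: 0.0001
```

```bash
python3 -c "
from rig import *
print(get_state()['joint_velocities']);print(close_job())"
```

```text
[ 0.00056102 -0.00482422 -0.00615497  0.00036167 -0.000422    0.00067404]
the job is handed in; nothing more can be done
None
```

I pressed the plunger's button with the shut fingertips, turned the table one hole clockwise, let the pin spring up, backed off and handed the job in. The robot's clock read 8.65 s, and handing in gave no verdict.

- **Pressing and turning:** The button went about 14 mm down at 7.3 N and stayed down along the whole arc at about 7 N.
- **Angle before release:** My estimates disagreed somewhat. The fingertip gave 0.80 rad, the cup 0.76 and the button image 0.74; 0.785 is ideal. All but the button image lay within what the pin can capture.
- **Locking:** As I eased up, the spring still pushed with 4.5 N, so the pin was rising into the hole. In the last picture the button stands at its full height within about 4 px (crop enlarged 6 times) of where the next hole puts it, and the pin fills that hole.
- **Everything else:** The turtle and cup are upright and rode along in place. By eye, the pot, bottle, lamp, jar and coaster look where they were; I did not measure them. The arm was clear of everything at the end.

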